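# Load the orbital shaker

### The job

Load the shaker: take the four capped conical flasks one after another and stand each in the clamp of its own size on the shaker platform, smallest flask in the smallest clamp and so on up, upright and right down on the clamp's plate. They are glass, so set them down gently without dropping or toppling any, and leave the two straight-sided bottles standing where they are.

Things in the scene. Friction and masses are not known exactly. Their poses are not given: they have to be found in the camera images.
- flask_25: smallest amber glass conical flask (25 ml) with white ribbed screw cap; loose, upright on the bench. Foot 42 mm across; sides slope in to a neck 22 mm thick from 48 mm up; cap 30 mm across, from 58 mm up to the top at 80 mm: rigid, tight, the place to grip from above. Origin: centre of the underside, z up; round, so yaw means nothing.
- flask_50: second smallest amber glass conical flask (50 ml) with white ribbed screw cap; loose, upright on the bench. Foot 51 mm across; sides slope in to a neck 26 mm thick from 62 mm up; cap 34 mm across, from 72 mm up to the top at 95 mm: rigid, tight, the place to grip from above. Origin: centre of the underside, z up; round, so yaw means nothing.
- flask_125: second largest amber glass conical flask (125 ml) with white ribbed screw cap; loose, upright on the bench. Foot 67 mm across; sides slope in to a neck 30 mm thick from 86 mm up; cap 38 mm across, from 96 mm up to the top at 120 mm: rigid, tight, the place to grip from above. Origin: centre of the underside, z up; round, so yaw means nothing.
- flask_250: largest amber glass conical flask (250 ml) with white ribbed screw cap; loose, upright on the bench. Foot 85 mm across; sides slope in to a neck 36 mm thick from 112 mm up; cap 46 mm across, from 126 mm up to the top at 152 mm: rigid, tight, the place to grip from above. Origin: centre of the underside, z up; round, so yaw means nothing.
- clamp_25: smallest steel flask clamp, fixed on the shaker platform: round plate 3 mm thick and four rigid upright strips (at 45, 135, 225, 315 deg of its yaw), 50 mm apart across (4 mm play round the flask's foot), 20 mm tall, then tips flared out 10 mm higher to 64 mm. Origin: centre of the plate's underside, 85 mm above the bench, z up; a flask stands 3 mm above it. Clamp centres: a 130 mm square.
- clamp_50: second smallest steel flask clamp, fixed on the shaker platform: round plate 3 mm thick and four rigid upright strips (at 45, 135, 225, 315 deg of its yaw), 59 mm apart across (4 mm play round the flask's foot), 24 mm tall, then tips flared out 10 mm higher to 73 mm. Origin: centre of the plate's underside, 85 mm above the bench, z up; a flask stands 3 mm above it.
- clamp_125: second largest steel flask clamp, fixed on the shaker platform: round plate 3 mm thick and four rigid upright strips (at 45, 135, 225, 315 deg of its yaw), 75 mm apart across (4 mm play round the flask's foot), 30 mm tall, then tips flared out 10 mm higher to 89 mm. Origin: centre of the plate's underside, 85 mm above the bench, z up; a flask stands 3 mm above it.
- clamp_250: largest steel flask clamp, fixed on the shaker platform: round plate 3 mm thick and four rigid upright strips (at 45, 135, 225, 315 deg of its yaw), 93 mm apart across (4 mm play round the flask's foot), 38 mm tall, then tips flared out 10 mm higher to 107 mm. Origin: centre of the plate's underside, 85 mm above the bench, z up; a flask stands 3 mm above it.
- bottle_small: bystander: straight-sided amber bottle, white cap, paper label, 54 mm across, 105 mm tall, loose among the flasks. Origin: centre of the underside, z up. Flasks, bottles and a clear beaker (58 mm tall, 48 mm across) stand at least 90 mm apart, centre to centre; all else near them is lower.
- bottle_large: bystander: the same kind of bottle, 68 mm across, 140 mm tall. Origin: centre of the underside, z up.
There are look-alikes about, which are no part of the job. Leave any blue or green look-alike of the flask_250 alone. Leave any pink look-alike of the flask_25 alone.

How it is judged:
At the end, for the whole second after the job is handed in: Each flask stands in the clamp of its own size: centres within 10 mm, its underside at most 5 mm above the clamp's plate, leaning under 0.1 rad, at rest and released; both bottles upright and within 30 mm of where they were (horizontal distance between flask_25 and clamp_25 below 0.01 m and z of flask_25 in the frame of clamp_25 below 0.008 m and angle between each of flask_25, flask_50, flask_125, flask_250's own z axis and vertical below 0.1 rad and linear speed of each of flask_25, flask_50, flask_125, flask_250 below 0.02 m/s and contact force between the fingers and flask_25 below 0.05 N and horizontal distance between flask_50 and clamp_50 below 0.01 m and z of flask_50 in the frame of clamp_50 below 0.008 m and contact force between the fingers and flask_50 below 0.05 N and horizontal distance between flask_125 and clamp_125 below 0.01 m and z of flask_125 in the frame of clamp_125 below 0.008 m and contact force between the fingers and flask_125 below 0.05 N and horizontal distance between flask_250 and clamp_250 below 0.01 m and z of flask_250 in the frame of clamp_250 below 0.008 m and contact force between the fingers and flask_250 below 0.05 N and distance of each of bottle_small, bottle_large from where it was at the start of the episode below 0.03 m and angle between each of bottle_small, bottle_large's own z axis and vertical below 0.2 rad); the robot touches nothing.
It fails at once if a flask is knocked or laid over (leans more than 0.7 rad) (angle between any of flask_25, flask_50, flask_125, flask_250's own z axis and vertical above 0.7 rad).
It fails at once if a flask is dropped (moves faster than 0.65 m/s with no finger on it: a fall of about 20 mm) ((linear speed of flask_25 above 0.65 m/s and contact force between the fingers and flask_25 below 0.02 N) or (linear speed of flask_50 above 0.65 m/s and contact force between the fingers and flask_50 below 0.02 N) or (linear speed of flask_125 above 0.65 m/s and contact force between the fingers and flask_125 below 0.02 N) or (linear speed of flask_250 above 0.65 m/s and contact force between the fingers and flask_250 below 0.02 N)).
It fails at once if one of the two bottles is pushed more than 30 mm away or knocked over (distance of any of bottle_small, bottle_large from where it was at the start of the episode above 0.03 m or angle between any of bottle_small, bottle_large's own z axis and vertical above 0.5 rad).
It also fails if it takes over 106 s, if anything falls off the work surface, if the arm or the gripper's body presses on something with over 40 N, if the wrist force passes 120 N, or if a joint passes its speed limit or range.

### The arm

A 7-joint arm with a two-finger parallel gripper is mounted at the origin on the work surface. World frame = base frame: x ahead of the robot, y to its left, z up, the work surface at z = 0. Lengths are in m, angles in rad, forces in N, time in s.
With the tool pointing down it reaches from about 0.4 to 0.85 m from the base axis. Payload 4.5 kg.
Tool frame: the origin (TCP) lies midway between the tips of the shut fingers; the grasp point (between the pads) lies 19 mm behind it (r.grip_point_offset is the distance from the TCP to the grasp point, in m); z points along the fingers, y is the line along which they close (so a half turn about z gives the same grasp; the last joint's range is limited). The gripper opens to 88 mm and grips with 3 to 60 N. Pads are 18 mm wide; open, the fingers measure 123 mm over their backs; the gripper's body (75 mm by 187 mm) begins 45 mm behind the grasp point.
Start: joints at [1.221, 0.689, -0.195, 1.565, 0.157, 0.902, -0.215], TCP at [0.234, -0.58, 0.239] pointing down, gripper open.
Joint ranges: [-3.01, 3.01], [-0.46, 2.08], [-1.47, 1.51], [0.13, 2.56], [-1, 4.14], [0.04, 2.09], [-2.66, 2.66]. Speed limits (rad/s): [2.57, 2.57, 3.14, 3.14, 3.14, 3.14, 3.14].

### API

Orientations are given as a unit quaternion [x, y, z, w].
In Python, from plant import r, optics gives the robot as it stands.
- The arm moves only by the shell command python3 -m pendant 'ROWS' [OPENING] [FORCE]. ROWS is JSON, a list of rows, each a list of 6 numbers: the shift along the tool's x, y, z as a fraction of full scale, then the turn, a rotation vector about the tool's x, y, z as a fraction of full scale. A call has 1 to 5 rows; each row shifts and turns the commanded pose from where the row before left it, along the tool's axes as they then stand; what a row does not reach is not made up. Full scale, the value 1, is 0.025 m for a shift and pi rad for a turn. A row lasts 1/12 s, in which the tool goes at most 41.7 mm and 7.16 degrees, less where a joint would pass 70% of its speed; a pose out of reach is approached as far as the arm can. A call with a number of a shift or a turn outside -1 to 1 is refused whole. A call with a gripper value outside its range is refused whole. OPENING is the opening, from -1 (shut) to 1 (fully open), set as the call begins (- or left out, the last holds). The fingers move at their own pace and stop on an object; FORCE is the grip in N (left out, the last holds). Time passes only in rows, so rows that do not move let the fingers close. It gives the time, the measured TCP pose, the force, the opening and the grip force at its end, in the units of the state.
- r.get_state(): the state, without advancing time (a new reading comes with each control period).
- optics.snapshot(name): name is "side" or "top" or "wrist"; returns (picture, depth): 384x512x3 uint8, blue, green, red; 384x512 float32, m along the optical axis (not along the pixel's ray), 0 where there is no reading.
- optics.calibration(name): a dict with "vfov" (degrees; the focal length in pixels is half the picture's height over the tangent of half this angle, whatever the lens; pixels are square), "cx", "cy" (the principal point, pixels), "k1" (the pictures are not rectified: a ray, as slopes to the right and down, at radius r is drawn at 1 + k1 r^2 times it, then the intrinsics apply), "cam_to_world" (4x4, takes a point from camera to world coordinates); the wrist camera has in their place "tool_from_camera" (4x4, takes a point from camera to tool coordinates, whose origin is the TCP and whose axes are the flange's). Camera axes: x right, y up, looking along -z (the intrinsics and any distortion apply to the point x, -y, -z); pixel columns grow to the right and rows downward; lengths in m; the calibration is good to about 2 mm. A picture is of the moment at which its call begins: read the wrist's pose just before it. calibration takes no time and is no camera call.
- r.finish_job(): hands the job in; it is judged then, once.
The state is a dict: "clock": time; "q": joint angles; "qd": joint speeds; "joint_torque": joint torques, N m; "tool_pos": TCP position; "eef_rot": TCP orientation; "contact_force": force on the tool from outside, world axes, zero at the start; "moment": the same for the moment, N m; "opening": opening from 0.0 (shut) to 1.0 (fully open); "finger_force": force on a finger pad.
Only numpy, scipy, OpenCV 4.12 (cv2) and the standard library are available. Lean on these libraries where they do the work, as an engineer would, in place of code of your own. Each camera call takes 0.05 s, during which the arm holds its last target. There are 200 camera calls.

## Working session

There is one attempt and no reset: what is moved stays moved. The work goes in short steps, Python scripts to look and compute and a shell command to move; the robot and the scene stay as the last step left them, time stands still between calls to the robot, and variables do not carry over. Pictures are saved under pics/ and viewed, at most 17 in all, crops included, and the job is handed in when it is done.

```bash
ls; mkdir -p pics; cat > h.py <<'E'
import numpy as np, cv2
from plant import r, optics
from scipy.spatial.transform import Rotation as R
def T_of(name, st=None):
    c=optics.calibration(name)
    if name!='wrist': return c,np.array(c['cam_to_world'])
    T=np.eye(4);T[:3,:3]=R.from_quat(st['eef_rot']).as_matrix();T[:3,3]=st['tool_pos']
    return c,T@np.array(c['tool_from_camera'])
def cloud(name,save=None):
    st=r.get_state(); im,d=optics.snapshot(name); c,T=T_of(name,st)
    f=im.shape[0]/2/np.tan(np.radians(c['vfov'])/2)
    K=np.array([[f,0,c['cx']],[0,f,c['cy']],[0,0,1.]])
    h,w=d.shape; v,u=np.mgrid[:h,:w]
    p=cv2.undistortPoints(np.stack([u,v],-1).reshape(-1,1,2).astype(np.float64),K,np.array([c['k1'],0,0,0.])).reshape(h,w,2)
    P=np.stack([p[...,0]*d,-p[...,1]*d,-d],-1)@T[:3,:3].T+T[:3,3]
    P[d==0]=np.nan
    if save: cv2.imwrite('pics/'+save+'.png',im)
    return im,d,P
E
python3 - <<'E'
from h import *
st=r.get_state(); print(st)
for n in ('top','side'):
    im,d,P=cloud(n,n+'0'); np.savez('/tmp/'+n,im=im,P=P)
    print(optics.calibration(n))
print(R.from_quat(st['eef_rot']).as_matrix().round(3))
E
```

```text
pics
{'clock': 0.0, 'q': array([ 1.22079612,  0.69000135, -0.19453189,  1.56633135,  0.15730323,
        0.90253769, -0.21507099]), 'qd': array([ 9.62555527e-04,  1.33667608e-03,  1.57651518e-05,  3.69984394e-04,
       -2.44067288e-04,  1.03850928e-03,  3.92287722e-04]), 'joint_torque': array([-1.01569152e-03, -5.27557218e+01, -1.26676016e+00, -1.53427130e+01,
       -5.24713250e-02,  6.58825447e-03,  1.83241118e-04]), 'tool_pos': array([ 0.23374879, -0.57895095,  0.23790305]), 'eef_rot': array([ 9.81630997e-01,  1.90787050e-01, -2.43664301e-04, -9.09957038e-04]), 'contact_force': array([-0.28657696, -0.22248532, -0.3298815 ]), 'moment': array([-0.00435606, -0.06278507,  0.03984737]), 'finger_force': 0.0, 'opening': 1.0013688955752809}
{'vfov': 44.25555010795909, 'cx': 253.39147249797898, 'cy': 189.72226220734538, 'k1': -0.16986872800981578, 'cam_to_world': array([[-0.01684592,  0.99344015, -0.11310564,  0.36826736],
       [-0.99975579, -0.01511782,  0.01611898, -0.13195223],
       [ 0.01430333,  0.11334956,  0.99345221,  1.65780384],
       [ 0.        ,  0.        ,  0.        ,  1.        ]])}
{'vfov': 45.51566565469031, 'cx': 251.79025157797912, 'cy': 191.96288147943937, 'k1': -0.04812490119355746, 'cam_to_world': array([[ 0.65163458, -0.47033401,  0.595112  ,  1.29235956],
       [ 0.75832914,  0.42213225, -0.49673059, -0.76497256],
       [-0.01758668,  0.7749776 ,  0.63174396,  0.86344323],
       [ 0.        ,  0.        ,  0.        ,  1.        ]])}
[[ 0.927  0.375 -0.001]
 [ 0.375 -0.927  0.002]
 [-0.    -0.002 -1.   ]]
```

View pics/top0.png

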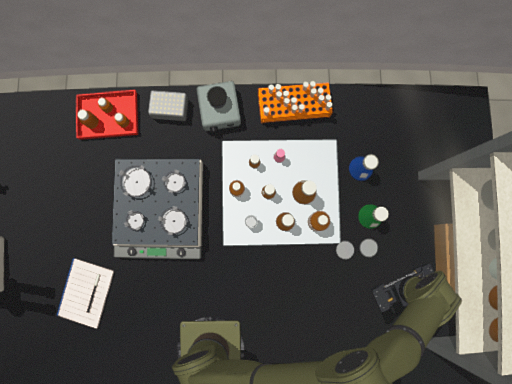

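View pics/side0.png

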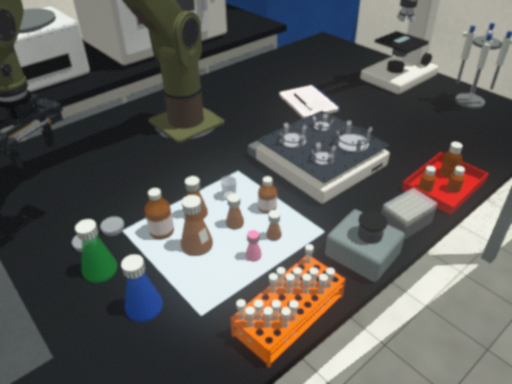

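```bash
python3 - <<'E'
from h import *
a=np.load('/tmp/top.npz');b=np.load('/tmp/side.npz')
A=cv2.resize(a['im'][130:265,100:345],None,fx=3.2,fy=3.2,interpolation=2)
cv2.imwrite('pics/topc.png',A)
B=cv2.resize(b['im'][110:290,120:400],None,fx=2.8,fy=2.8,interpolation=2)
cv2.imwrite('pics/sidec.png',B)
# height blobs on the mat from top
P=a['P'];m=((P[...,2]>.045)&(P[...,0]>.25)&(P[...,0]<.75)&(P[...,1]<-.02)&(P[...,1]>-.6)).astype(np.uint8)
n,l,s,c=cv2.connectedComponentsWithStats(m)
for i in range(1,n):
    if s[i,4]<8: continue
    Q=P[l==i]; zt=np.percentile(Q[:,2],95); t=Q[Q[:,2]>zt-.012]
    print(c[i].round(),s[i,4],'zmax',zt.round(3),'top mid',((t.min(0)+t.max(0))/2).round(3),'ext',np.ptp(t,axis=0).round(3))
E
```

```text
[280. 153.] 72 zmax 0.087 top mid [ 0.674 -0.251  0.082] ext [0.026 0.028 0.015]
[254. 159.] 72 zmax 0.085 top mid [ 0.656 -0.162  0.082] ext [0.028 0.027 0.017]
[365. 165.] 352 zmax 0.155 top mid [ 0.627 -0.543  0.151] ext [0.044 0.043 0.016]
[237. 187.] 206 zmax 0.107 top mid [ 0.56  -0.101  0.105] ext [0.024 0.023 0.016]
[306. 190.] 336 zmax 0.156 top mid [ 0.547 -0.336  0.153] ext [0.045 0.046 0.017]
[269. 189.] 101 zmax 0.1 top mid [ 0.55  -0.211  0.096] ext [0.031 0.03  0.014]
[375. 215.] 369 zmax 0.156 top mid [ 0.456 -0.569  0.152] ext [0.043 0.046 0.016]
[319. 220.] 342 zmax 0.142 top mid [ 0.441 -0.379  0.14 ] ext [0.029 0.029 0.016]
[251. 219.] 32 zmax 0.063 top mid [ 0.447 -0.146  0.059] ext [0.041 0.044 0.014]
[286. 221.] 175 zmax 0.124 top mid [ 0.444 -0.267  0.12 ] ext [0.036 0.037 0.017]
[426. 282.] 768 zmax 0.622 top mid [ 0.262 -0.551  0.621] ext [0.025 0.047 0.021]
```

View pics/topc.png

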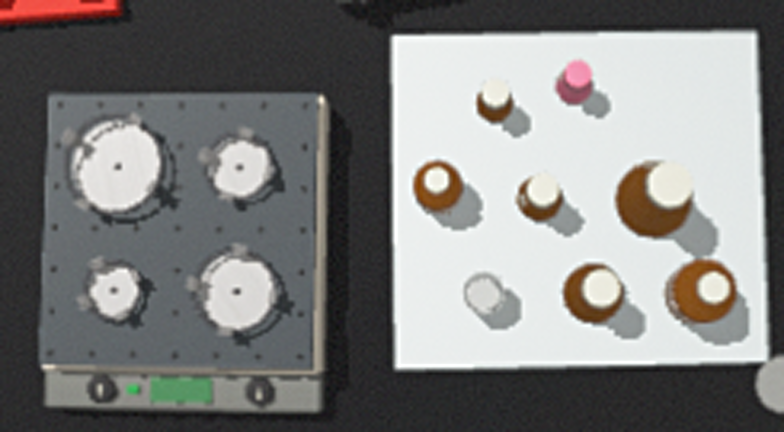

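View pics/sidec.png

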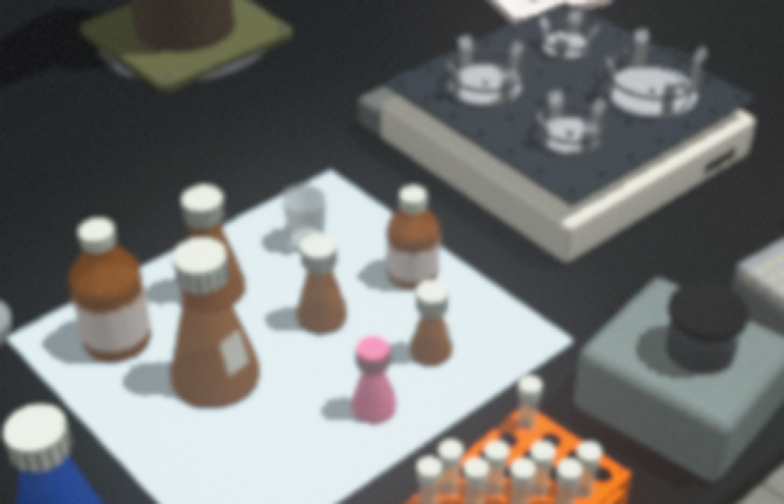

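```bash
python3 - <<'E'
from h import *
for n in ('top','side'):
    z=np.load(f'/tmp/{n}.npz'); im,P=z['im'],z['P']
    reg=(P[...,0]>.36)&(P[...,0]<.75)&(P[...,1]>.03)&(P[...,1]<.45)
    pl=P[reg&(P[...,2]>.075)&(P[...,2]<.1)]; print(n,'z med',np.median(pl[:,2]).round(4),'mat z',np.nanmedian(P[...,2][(P[...,0]>.4)&(P[...,0]<.7)&(P[...,1]<-.1)&(P[...,1]>-.4)]).round(4))
    m=(reg&(im.min(2)>165)&(P[...,2]>.078)&(P[...,2]<.102)).astype(np.uint8)
    m=cv2.morphologyEx(m,cv2.MORPH_CLOSE,np.ones((3,3)))
    k,l,s,c=cv2.connectedComponentsWithStats(m)
    for i in range(1,k):
        if s[i,4]<25: continue
        Q=P[l==i][:,:2]; (x,y),rad=cv2.minEnclosingCircle(Q.astype(np.float32))
        print(c[i].round(1),s[i,4],'mean',Q.mean(0).round(4),'circ',round(x,4),round(y,4),round(rad*1000,1),'ext',np.ptp(Q,axis=0).round(3),'z',np.median(P[l==i][:,2]).round(4))
E
```

```text
top z med 0.0855 mat z 0.0023
[136.1 181.3] 557 mean [nan nan] circ 0.5807 0.2383 49.3 ext [nan nan] z nan
[174.9 182.2] 215 mean [nan nan] circ 0.5765 0.1071 30.4 ext [nan nan] z nan
[173.5 220.9] 374 mean [0.4466 0.1105] circ 0.4479 0.1117 38.7 ext [0.073 0.072] z 0.0872
[135.4 220.7] 153 mean [nan nan] circ 0.4493 0.2403 25.4 ext [nan nan] z nan
side z med 0.0832 mat z 0.0022
[291.2 138.8] 119 mean [0.442  0.1106] circ 0.4473 0.1066 41.8 ext [0.063 0.072] z 0.085
[348.9 141.1] 217 mean [nan nan] circ 0.5785 0.2322 49.9 ext [nan nan] z nan
[321.4 156. ] 65 mean [0.5695 0.1105] circ 0.5756 0.1018 33.6 ext [0.043 0.061] z 0.0857
```

```bash
python3 -m pendant '[[0,0,-0.2,0,0,-0.039],[0,0,-0.2,0,0,-0.039],[0,0,-0.2,0,0,-0.039],[0,0,-0.2,0,0,-0.039],[0,0,-0.2,0,0,-0.039]]' 0.2 && python3 -m pendant '[[0,0,-0.2,0,0,-0.039],[0,0,-0.2,0,0,-0.039],[0,0,-0.2,0,0,-0.039],[0,0,-0.2,0,0,-0.039],[0,0,-0.2,0,0,-0.039]]'; cat >> h.py <<'E'
def go(x,y,z,yaw=None):
    "shift (in units of 25 mm, tool axes) and turn (units of pi) to bring the TCP to x,y,z with tool y at yaw deg, pointing down"
    st=r.get_state(); M=R.from_quat(st['eef_rot'])
    if yaw is None: yaw=30
    a=np.radians(yaw); ty=np.array([np.cos(a),np.sin(a),0]); tz=np.array([0,0,-1.])
    D=R.from_matrix(np.stack([np.cross(ty,tz),ty,tz],1))
    s=M.inv().apply(np.array([x,y,z])-st['tool_pos'])/.025
    t=(M.inv()*D).as_rotvec()/np.pi
    print('t',round(st['clock'],2),'pos',st['tool_pos'].round(4),'q',st['q'].round(2),'shift',s.round(2),'turn',t.round(4),'open',round(st['opening'],3),'F',st['contact_force'].round(1),'grip',round(st['finger_force'],1))
E
python3 -c "
from h import *
go(.62,-.19,.3)"
```

```text
clock: 0.52
tool_pos: [0.2338, -0.5792, 0.2635]
eef_rot: [0.877, 0.481, -0.0, -0.001]
contact_force: [-0.8, 0.1, 0.1]
opening: 0.646
finger_force: 0.0
clock: 0.93
tool_pos: [0.2337, -0.5793, 0.2885]
eef_rot: [0.691, 0.723, 0.0, -0.0]
contact_force: [0.2, -0.6, 0.2]
opening: 0.6
finger_force: 0.0
t 0.93 pos [ 0.2337 -0.5793  0.2885] q [ 1.41  0.68 -0.56  1.49  0.38  1.08  0.82] shift [14.87 16.12 -0.46] turn [-1.000e-04 -3.000e-04 -1.526e-01] open 0.6 F [ 0.2 -0.6  0.2] grip 0.0
```

```bash
for i in 1 2 3; do python3 -m pendant '[[0.93,1,0,0,0,0],[0.93,1,0,0,0,0],[0.93,1,0,0,0,0],[0.93,1,0,0,0,0],[0.93,1,0,0,0,0]]' | grep tool_pos; done;  python3 -m pendant '[[0.4,0.5,0,0,0,-0.038],[0.3,0.4,0,0,0,-0.038],[0,0,0,0,0,-0.038],[0,0,0,0,0,-0.038],[0,0,0,0,0,0]]'
python3 -c "
from h import *
go(.62,-.19,.3)
im,d,P=cloud('wrist','w1'); np.savez('/tmp/w1',im=im,P=P)
m=((P[...,2]>.045)&(P[...,2]<.2)).astype(np.uint8)
n,l,s,c=cv2.connectedComponentsWithStats(m)
for i in range(1,n):
    if s[i,4]<100: continue
    Q=P[l==i]; zt=np.percentile(Q[:,2],95); t=Q[Q[:,2]>zt-.012]
    print(c[i].round(),s[i,4],'zmax',zt.round(3),'top mid',((t.min(0)+t.max(0))/2).round(4),'ext',np.ptp(t,axis=0).round(3))
print(optics.calibration('wrist'))
"
```

```text
tool_pos: [0.3551, -0.4573, 0.2884]
tool_pos: [0.4756, -0.3363, 0.2884]
tool_pos: [0.5961, -0.2154, 0.2883]
clock: 2.6
tool_pos: [0.616, -0.1971, 0.2879]
eef_rot: [0.502, 0.865, -0.0, -0.001]
contact_force: [0.1, -1.0, -0.5]
opening: 0.602
finger_force: 0.0
t 2.6 pos [ 0.616  -0.1971  0.2879] q [ 0.57  0.73 -0.65  1.42  0.46  1.15  0.37] shift [ 0.17  0.28 -0.48] turn [-0.0003 -0.0004 -0.0014] open 0.602 F [ 0.1 -1.  -0.5] grip 0.0
[383.   4.] 210 zmax 0.058 top mid [0.6464 0.0256 0.0531] ext [0.026 0.015 0.013]
[143.  45.] 588 zmax 0.059 top mid [ 0.443  -0.1475  0.054 ] ext [0.048 0.046 0.013]
[256.  61.] 1983 zmax 0.106 top mid [ 0.5578 -0.1011  0.101 ] ext [0.025 0.025 0.013]
[470. 142.] 10274 zmax 0.1 top mid [ 0.849  -0.0454  0.1072] ext [0.038 0.051 0.038]
[ 93. 143.] 2427 zmax 0.121 top mid [ 0.4424 -0.2664  0.1161] ext [0.039 0.038 0.014]
[199. 144.] 989 zmax 0.097 top mid [ 0.5472 -0.2109  0.0914] ext [0.035 0.034 0.013]
[301. 154.] 623 zmax 0.082 top mid [ 0.6537 -0.1637  0.0763] ext [0.031 0.031 0.013]
[ 59. 220.] 3659 zmax 0.141 top mid [ 0.4394 -0.3784  0.1356] ext [0.0
[... 210 characters left out ...]
.066 top mid [ 0.8242 -0.2189  0.0671] ext [0.053 0.065 0.025]
[329. 337.] 1402 zmax 0.109 top mid [ 0.8221 -0.3279  0.1059] ext [0.016 0.014 0.016]
[164. 347.] 116 zmax 0.06 top mid [ 0.6364 -0.5142  0.055 ] ext [0.02  0.009 0.015]
{'vfov': 62.33340463935874, 'cx': 256.5401540787817, 'cy': 189.27361687228804, 'k1': -0.0602537597633956, 'tool_from_camera': array([[-1.52307339e-03,  9.60681281e-01,  2.77649341e-01,
         7.21568710e-02],
       [ 9.99998832e-01,  1.42766470e-03,  5.45799464e-04,
        -1.51231018e-03],
       [ 1.27949165e-04,  2.77649848e-01, -9.60682333e-01,
        -1.46364751e-01],
       [ 0.00000000e+00,  0.00000000e+00,  0.00000000e+00,
         1.00000000e+00]])}
```

View pics/w1.png

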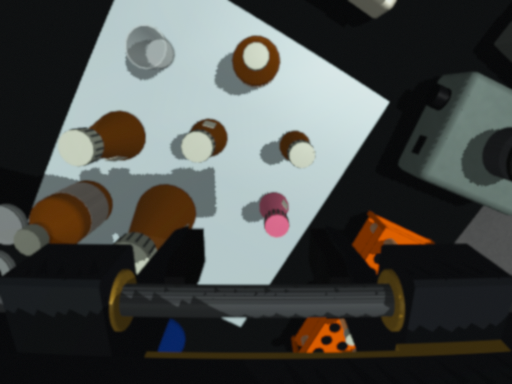

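```bash
python3 -c "
from h import *
go(.6543,-.1632,.052)"
```

```text
t 2.65 pos [ 0.6159 -0.1973  0.2881] q [ 0.57  0.73 -0.65  1.42  0.46  1.15  0.37] shift [0.43 2.01 9.44] turn [-0.0002 -0.0003 -0.0032] open 0.599 F [-0.1  0.6  0.1] grip 0.0
```

```bash
python3 -m pendant '[[0.2,1,0.9,0,0,-0.003],[0.23,1,0.9,0,0,0],[0,0,1,0,0,0],[0,0,1,0,0,0],[0,0,1,0,0,0]]' | grep tool_pos
python3 -m pendant '[[0,0,1,0,0,0],[0,0,0.7,0,0,0],[0,0,0.5,0,0,0],[0,0,0,0,0,0],[0,0,0,0,0,0]]'
python3 -c "
from h import *
go(.6543,-.1632,.052)
cloud('wrist','w2')"
```

```text
tool_pos: [0.6543, -0.1629, 0.1674]
clock: 3.48
tool_pos: [0.6542, -0.1632, 0.1137]
eef_rot: [0.5, 0.866, -0.0, -0.0]
contact_force: [-0.8, -1.0, 0.3]
opening: 0.601
finger_force: 0.0
t 3.48 pos [ 0.6542 -0.1632  0.1137] q [ 0.45  0.95 -0.55  1.49  0.59  0.87  0.22] shift [-0.    0.    2.47] turn [-0.0001 -0.0001 -0.    ] open 0.601 F [-0.8 -1.   0.3] grip 0.0
```

View pics/w2.png

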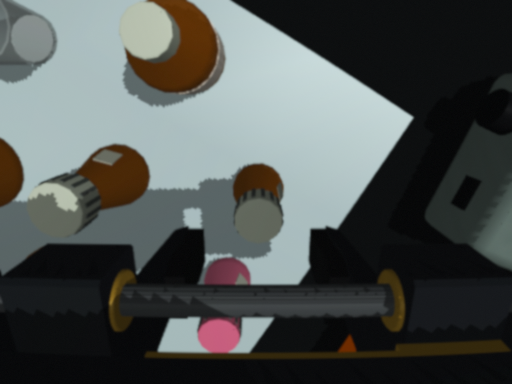

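```bash
python3 -m pendant '[[0,0,0.8,0,0,0],[0,0,0.8,0,0,0],[0,0,0.5,0,0,0],[0,0,0.37,0,0,0],[0,0,0,0,0,0]]' |grep -E 'tool_pos|contact'
python3 -m pendant '[[0,0,0,0,0,0],[0,0,0,0,0,0],[0,0,0,0,0,0],[0,0,0,0,0,0],[0,0,0,0,0,0]]' -1 20
python3 -c "
from h import *
go(.51,.17,.33)"
```

```text
tool_pos: [0.6536, -0.1631, 0.0508]
contact_force: [-0.3, -0.0, -0.8]
clock: 4.37
tool_pos: [0.6551, -0.1631, 0.053]
eef_rot: [0.499, 0.866, 0.0, 0.001]
contact_force: [0.2, -0.2, 2.5]
opening: 0.334
finger_force: 20.0
t 4.37 pos [ 0.6551 -0.1631  0.053 ] q [ 0.43  1.03 -0.51  1.51  0.65  0.77  0.18] shift [ 14.42   1.68 -11.09] turn [0.0005 0.0003 0.0005] open 0.334 F [ 0.2 -0.2  2.5] grip 20.0
```

```bash
python3 -m pendant '[[0,0,-0.4,0,0,0],[0,0,-0.8,0,0,0],[0,0,-1,0,0,0],[0,0,-1,0,0,0],[0,0,-1,0,0,0]]' |grep -E 'tool_pos|contact|opening'
python3 -m pendant '[[0.5,0,-1,0,0,0],[0.8,0.1,-1,0,0,0],[1,0.15,-1,0,0,0],[1,0.15,-1,0,0,0],[1,0.15,-1,0,0,0]]' |grep -E 'tool_pos'
python3 -m pendant '[[1,0.15,-0.7,0,0,0],[1,0.15,0,0,0,0],[1,0.15,0,0,0,0],[1,0.1,0,0,0,0],[0.8,0.1,0,0,0,0]]' |grep -E 'tool_pos'
python3 -m pendant '[[0.5,0,0,0,0,0],[0,0,0,0,0,0],[0,0,0,0,0,0]]' 
cat >> h.py <<'E'
def clamps(save=None):
    im,d,P=cloud('wrist',save); np.savez('/tmp/wc',im=im,P=P)
    m=((im.min(2)>150)&(P[...,2]>.078)&(P[...,2]<.098)).astype(np.uint8)
    k,l,s,c=cv2.connectedComponentsWithStats(m)
    for i in range(1,k):
        if s[i,4]<250: continue
        Q=P[l==i]; Q=Q[np.isfinite(Q[:,0])]; (x,y),rad=cv2.minEnclosingCircle(Q[:,:2].astype(np.float32))
        print(c[i].round(),s[i,4],'circ',round(x,4),round(y,4),round(rad*1000,1),'mid',((Q.min(0)+Q.max(0))/2).round(4),'ext',np.ptp(Q,axis=0).round(3),'z',np.median(Q[:,2]).round(4))
E
python3 -c "
from h import *
go(.4501,.2408,.3)
clamps('w3')"
```

```text
tool_pos: [0.6539, -0.163, 0.1586]
contact_force: [0.0, -0.2, -0.1]
opening: 0.332
tool_pos: [0.6113, -0.0622, 0.2838]
tool_pos: [0.5648, 0.0509, 0.3004]
clock: 5.87
tool_pos: [0.56, 0.0591, 0.2998]
eef_rot: [0.499, 0.867, -0.0, 0.001]
contact_force: [0.2, -0.3, -0.6]
opening: 0.334
finger_force: 20.0
t 5.87 pos [0.56   0.0591 0.2998] q [ 0.2   0.6  -0.66  1.66  0.42  1.03 -0.07] shift [ 8.49 -0.15 -0.02] turn [-0.      0.0004  0.0007] open 0.334 F [ 0.2 -0.3 -0.6] grip 20.0
[359.  34.] 5089 circ 0.5803 0.2381 49.1 mid [0.5803 0.234  0.0875] ext [0.098 0.083 0.008] z 0.0883
[186.  71.] 3724 circ 0.4432 0.1069 39.2 mid [0.444  0.1066 0.0879] ext [0.074 0.073 0.008] z 0.0884
[289. 135.] 2047 circ 0.5742 0.1045 30.8 mid [0.5748 0.104  0.0904] ext [0.059 0.059 0.01 ] z 0.0884
```

View pics/w3.png

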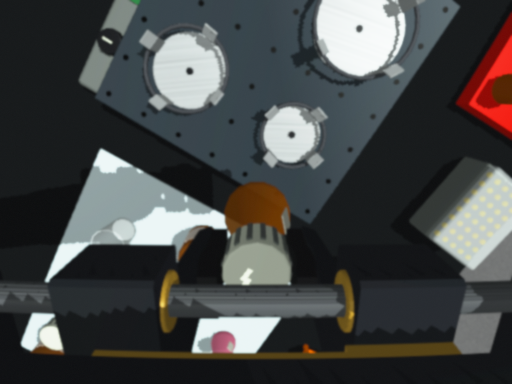

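```bash
python3 - <<'E'
from h import *
from scipy.optimize import least_squares
st=r.get_state(); z=np.load('/tmp/wc.npz'); P=z['P']
M=R.from_quat(st['eef_rot']).as_matrix(); T=(P-st['tool_pos'])@M   # tool coords
reg=(abs(T[...,1])<.025)&(abs(T[...,0])<.03)
for lo,hi,r0 in((-.029,-.012,.015),(0.012,.028,None),(.028,.05,None)):
    m=reg&(T[...,2]>lo)&(T[...,2]<hi); Q=T[m]
    print(lo,len(Q),Q.min(0).round(4),Q.max(0).round(4))
    if r0 and len(Q)>20:
        Q=Q[Q[:,0]>-.005]
        f=least_squares(lambda p:np.hypot(Q[:,0]-p[0],Q[:,1]-p[1])-r0,[0,0],loss='soft_l1',f_scale=.001); print('cap ctr tool',f.x.round(4),np.sqrt(np.mean(f.fun**2)).round(4))
# body cone fit: radius varies with z (tool z: cap mid at -.019): foot at z=-.019+.069
m=(abs(T[...,1])<.025)&(T[...,0]>-.01)&(T[...,0]<.03)&(T[...,2]>.012)&(T[...,2]<.049); Q=T[m]
h=.050-Q[:,2]  # height above foot
f=least_squares(lambda p:np.hypot(Q[:,0]-p[0],Q[:,1]-p[1])-np.interp(h,[0,.048],[.021,.011]),[0,0],loss='soft_l1',f_scale=.001);print('body',len(Q),f.x.round(4),np.sqrt(np.mean(f.fun**2)).round(4))
E
```

```text
-0.029 4501 [-0.0071 -0.025  -0.029 ] [ 0.0176  0.025  -0.012 ]
cap ctr tool [ 0.0006 -0.0012] 0.006
0.012 1114 [-0.0039 -0.0183  0.012 ] [0.0189 0.0178 0.028 ]
0.028 1024 [-0.0024 -0.022   0.028 ] [0.0223 0.0189 0.0498]
body 2134 [ 0.0024 -0.0013] 0.0008
```

```bash
python3 -m pendant '[[0.6,-0.15,0,0,0,0],[1,-0.2,0,0,0,0],[1,-0.25,0,0,0,0],[1,-0.25,0,0,0,0],[1,-0.25,0,0,0,0]]' |grep -E 'tool_pos'
python3 -m pendant '[[1,-0.2,0,0,0,0],[0.9,-0.2,0,0,0,0],[0.4,0,0,0,0,0],[0,0,0,0,0,0],[0,0,0,0,0,0]]' |grep -E 'tool_pos'
python3 -c "
from h import *
clamps()
go(.4482,.2353,.3)"
```

```text
tool_pos: [0.4788, 0.1441, 0.2993]
tool_pos: [0.4423, 0.1889, 0.2994]
[285. 128.] 1721 circ 0.4493 0.2388 27.8 mid [0.4488 0.2381 0.091 ] ext [0.052 0.053 0.013] z 0.0884
[381. 187.] 4361 circ 0.5819 0.235 50.1 mid [0.5852 0.235  0.0888] ext [0.092 0.1   0.01 ] z 0.0885
[211. 213.] 611 circ 0.4242 0.1077 29.4 mid [0.4263 0.1077 0.0884] ext [0.035 0.057 0.005] z 0.0886
t 6.8 pos [0.4426 0.1884 0.2992] q [-0.05  0.48 -0.69  1.89  0.38  0.91 -0.4 ] shift [ 1.52  1.13 -0.03] turn [-0.      0.0004 -0.0004] open 0.333 F [-0.1 -0.5 -0.9] grip 20.0
```

```bash
cat >> h.py <<'E'
def dots(file='/tmp/wc.npz'):
    z=np.load(file); im,P=z['im'],z['P']; g=im.min(2)
    pl=((g>150)&(P[...,2]>.080)&(P[...,2]<.092)).astype(np.uint8)
    for c in cv2.findContours(pl,cv2.RETR_CCOMP,cv2.CHAIN_APPROX_NONE)[0]:
        (x,y),rad=cv2.minEnclosingCircle(c)
        if 1<rad<5 and g[int(round(y)),int(round(x))]<120:
            print('dot',round(x,1),round(y,1),round(rad,1),P[int(round(y)),int(round(x))].round(4),np.nanmean(P[int(y)-4:int(y)+6,int(x)-4:int(x)+6].reshape(-1,3),0).round(4))
E
python3 -c "
from h import *
dots()
dots('/tmp/top.npz')"
```

```text
dot 378.0 186.0 3.2 [0.5785 0.2358 0.0889] [0.5795 0.2356 0.0886]
dot 285.7 127.6 3.7 [0.4494 0.2388 0.0898] [0.4488 0.239  0.0886]
dot 174.5 182.0 2.5 [0.5769 0.1087 0.0899] [0.5755 0.1073 0.0877]
dot 136.5 182.5 3.5 [0.5798 0.2396 0.0838] [0.5776 0.237  0.0875]
```

```bash
python3 -m pendant '[[0.5,0.4,0,0,0,0],[0.8,0.6,0,0,0,0],[0.26,0.27,0.4,0,0,0],[0,0,0.8,0,0,0],[0,0,0.8,0,0,0]]' |grep -E 'tool_pos'
python3 -m pendant '[[0,0,0.8,0,0,0],[0,0,0.8,0,0,0],[0,0,0.4,0,0,0],[0,0,0,0,0,0],[0,0,0,0,0,0]]' |grep -E 'tool_pos'
python3 -c "
from h import *
go(.4505,.238,.14)
cloud('wrist','w4')"
```

```text
tool_pos: [0.4504, 0.2393, 0.2483]
tool_pos: [0.4493, 0.239, 0.199]
t 7.63 pos [0.4493 0.239  0.199 ] q [-0.22  0.65 -0.58  1.94  0.53  0.71 -0.6 ] shift [-0.06  0.02  2.36] turn [-0.0003  0.0001  0.0002] open 0.33 F [-1.   0.3 -1.3] grip 20.0
```

View pics/w4.png

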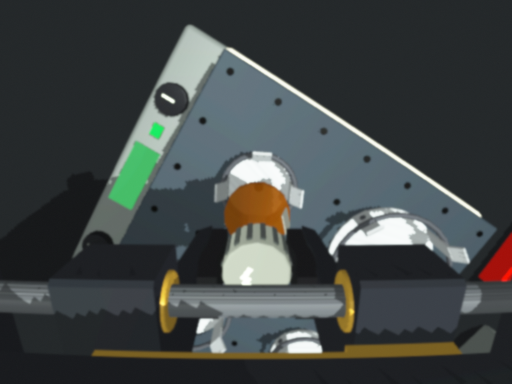

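```bash
python3 -m pendant '[[-0.05,0,0.5,0,0,0],[0,0,0.5,0,0,0],[0,0,0.5,0,0,0],[0,0,0.3,0,0,0],[0,0,0,0,0,0]]' |grep -E 'tool_pos|contact'
python3 -m pendant '[[0,0,0.12,0,0,0],[0,0,0.1,0,0,0],[0,0,0.1,0,0,0],[0,0,0.08,0,0,0],[0,0,0,0,0,0]]' |grep -E 'tool_pos|contact'
python3 -c "
from h import *
go(.4505,.238,.1395)"
```

```text
tool_pos: [0.4496, 0.2384, 0.1541]
contact_force: [0.9, 0.3, -1.6]
tool_pos: [0.4495, 0.2386, 0.1443]
contact_force: [0.6, 0.1, -1.2]
t 8.52 pos [0.4495 0.2386 0.1443] q [-0.27  0.73 -0.5   1.99  0.63  0.58 -0.68] shift [-0.04  0.02  0.19] turn [-0.      0.      0.0005] open 0.329 F [ 0.6  0.1 -1.2] grip 20.0
```

```bash
python3 -m pendant '[[0,0,0.08,0,0,0],[0,0,0.06,0,0,0],[0,0,0.05,0,0,0],[0,0,0,0,0,0],[0,0,0,0,0,0]]' |grep -E 'tool_pos|contact'
python3 -m pendant '[[0,0,0.04,0,0,0],[0,0,0.04,0,0,0],[0,0,0,0,0,0],[0,0,0,0,0,0]]' |grep -E 'tool_pos|contact'
```

```text
tool_pos: [0.4498, 0.2389, 0.1408]
contact_force: [-1.2, -1.1, 10.4]
tool_pos: [0.4501, 0.2391, 0.1404]
contact_force: [-5.5, -3.9, 26.3]
```

```bash
python3 -m pendant '[[0,0,-0.06,0,0,0],[0,0,0,0,0,0]]' |grep -E 'tool_pos|contact'
python3 -m pendant '[[0,0,0,0,0,0],[0,0,0,0,0,0],[0,0,0,0,0,0],[0,0,-0.3,0,0,0],[0,0,-0.6,0,0,0]]' 0.2 |grep -E 'tool_pos|contact|opening'
python3 -m pendant '[[0,0,-1,0,0,0],[0,0,-1,0,0,0],[0,0,-1,0,0,0],[0,0,-1,0,0,0],[0,0,0,0,0,0]]' |grep -E 'tool_pos'
python3 -c "
from h import *
go(.548,-.211,.27)
im,d,P=cloud('wrist','w5'); np.savez('/tmp/wc',im=im,P=P)
x=P[(abs(P[...,0]-.45)<.03)&(abs(P[...,1]-.239)<.03)&(P[...,2]>.155)&(P[...,2]<.19)]
print(np.percentile(x[:,2],95),((x.min(0)+x.max(0))/2).round(4),np.ptp(x,axis=0).round(3))
"
```

```text
tool_pos: [0.4499, 0.2391, 0.1406]
contact_force: [-2.7, -1.3, 14.6]
tool_pos: [0.4486, 0.2379, 0.1608]
contact_force: [0.6, 0.5, -0.2]
opening: 0.6
tool_pos: [0.4513, 0.2407, 0.2662]
t 10.27 pos [0.4513 0.2407 0.2662] q [-0.17  0.56 -0.65  1.86  0.44  0.86 -0.52] shift [-17.57  -5.71  -0.21] turn [ 0.0026 -0.0003  0.0005] open 0.599 F [-0.5 -0.1 -0.8] grip 0.0
0.16955993419382984 [0.4481 0.2388 0.1626] [0.031 0.03  0.015]
```

View pics/w5.png

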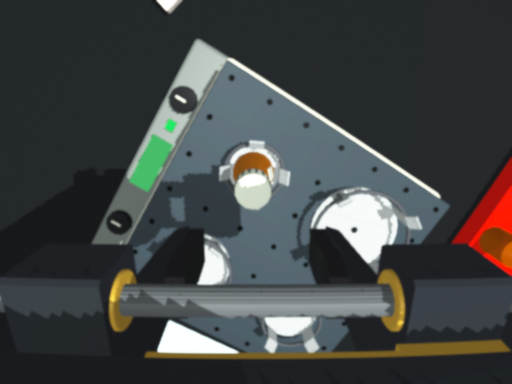

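```bash
for i in 1 2 3; do python3 -m pendant '[[-1,-0.33,0,0,0,0],[-1,-0.33,0,0,0,0],[-1,-0.33,0,0,0,0],[-1,-0.33,0,0,0,0],[-1,-0.33,0,0,0,0]]' |grep -E 'tool_pos'; done
python3 -m pendant '[[-1,-0.33,0,0.0026,0,0],[-1,-0.33,0,0,0,0],[-0.57,-0.1,0,0,0,0],[0,0,0,0,0,0],[0,0,0,0,0,0]]' |grep -E 'tool_pos'
python3 -c "
from h import *
go(.5485,-.211,.066)
cloud('wrist','w6')"
```

```text
tool_pos: [0.4759, 0.1082, 0.2607]
tool_pos: [0.5028, -0.0205, 0.2606]
tool_pos: [0.5297, -0.1493, 0.2605]
tool_pos: [0.5454, -0.213, 0.2605]
t 11.98 pos [ 0.5454 -0.213   0.2605] q [ 0.67  0.68 -0.67  1.64  0.48  1.    0.36] shift [-0.01  0.22  7.78] turn [-0.003  -0.0007  0.0001] open 0.599 F [-0.  -0.4 -0.1] grip 0.0
```

```bash
python3 -m pendant '[[0,0.22,0.5,-0.003,0,0],[0,0,1,0,0,0],[0,0,1,0,0,0],[0,0,1,0,0,0],[0,0,1,0,0,0]]' |grep -E 'tool_pos'
python3 -m pendant '[[0,0,0.9,0,0,0],[0,0,0.8,0,0,0],[0,0,0,0,0,0]]' |grep -E 'tool_pos'
python3 -c "
from h import *
go(.5485,-.211,.066)
cloud('wrist','w6')"
```

```text
tool_pos: [0.5507, -0.2078, 0.1484]
tool_pos: [0.5482, -0.2075, 0.1033]
t 12.7 pos [ 0.5482 -0.2075  0.1033] q [ 0.58  0.88 -0.53  1.78  0.66  0.68  0.21] shift [-0.14 -0.05  1.49] turn [-0.0012 -0.0019  0.0016] open 0.6 F [-0.8  0.5 -0.5] grip 0.0
```

View pics/w6.png

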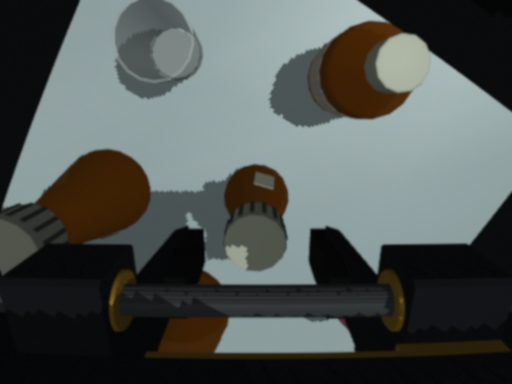

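Centred: cap at column 256 between the fingers (190 / 322). Go down and grip.

```bash
python3 -m pendant '[[-0.14,-0.05,0.6,0,0,0.0016],[0,0,0.5,-0.001,-0.001,0],[0,0,0.39,0,0,0],[0,0,0,0,0,0],[0,0,0,0,0,0]]' |grep -E 'tool_pos|contact'
python3 -c "
from h import *
go(.5485,-.211,.066)"
python3 -m pendant '[[0,0,0,0,0,0],[0,0,0,0,0,0],[0,0,0,0,0,0],[0,0,0,0,0,0]]' -1 20
python3 -m pendant '[[0,0,-0.4,0,0,0],[0,0,-0.8,0,0,0],[0,0,-1,0,0,0],[0,0,-1,0,0,0],[0,0,-1,0,0,0]]' |grep -E 'tool_pos|contact|opening'
python3 -c "
from h import *
go(.54,.02,.31)"
```

```text
tool_pos: [0.552, -0.2136, 0.0696]
contact_force: [-0.4, 0.5, -0.7]
t 13.17 pos [ 0.552  -0.2136  0.0696] q [ 0.57  0.92 -0.49  1.78  0.71  0.61  0.17] shift [ 0.16 -0.07  0.14] turn [ 0.0014  0.001  -0.001 ] open 0.603 F [-0.4  0.5 -0.7] grip 0.0
clock: 13.5
tool_pos: [0.5521, -0.214, 0.0701]
eef_rot: [0.502, 0.865, 0.001, 0.003]
contact_force: [-1.2, 0.5, 2.8]
opening: 0.379
finger_force: 20.0
tool_pos: [0.551, -0.2135, 0.1762]
contact_force: [-0.5, -0.1, -0.1]
opening: 0.376
t 13.92 pos [ 0.551  -0.2135  0.1762] q [ 0.63  0.78 -0.6   1.73  0.58  0.82  0.28] shift [ 8.31  4.29 -5.36] turn [ 0.0014  0.0009 -0.001 ] open 0.376 F [-0.5 -0.1 -0.1] grip 20.0
```

```bash
python3 -m pendant '[[0.5,0.1,-1,0.001,0.001,-0.001],[1,0.2,-1,0,0,0],[1,0.3,-1,0,0,0],[1,0.4,-1,0,0,0],[1,0.4,-1,0,0,0]]' |grep -E 'tool_pos'
python3 -m pendant '[[1,0.5,-0.3,0,0,0],[1,0.5,0,0,0,0],[1,0.6,0,0,0,0],[1,0.6,0,0,0,0],[0.5,0.5,0,0,0,0]]' |grep -E 'tool_pos'
python3 -m pendant '[[0.5,0.9,0,0,0,0],[0.1,0.4,0,0,0,0],[0,0,0,0,0,0],[0,0,0,0,0,0]]' |grep -E 'tool_pos'
cat >> h.py <<'E'
from scipy.optimize import least_squares
def held(hcap,hneck,rf,rn):
    "flask centre in tool axes as the wrist camera sees it; hcap = height of gripped point above foot"
    st=r.get_state(); P=np.load('/tmp/wc.npz')['P']; M=R.from_quat(st['eef_rot']).as_matrix(); T=(P-st['tool_pos'])@M
    zf=-.019+hcap
    m=(abs(T[...,1])<rf+.004)&(T[...,0]>-.01)&(T[...,0]<rf+.01)&(T[...,2]>zf-hneck+.008)&(T[...,2]<zf-.002); Q=T[m]
    f=least_squares(lambda p:np.hypot(Q[:,0]-p[0],Q[:,1]-p[1])-np.interp(zf-Q[:,2],[0,hneck],[rf,rn]),[0,0],loss='soft_l1',f_scale=.001)
    print('held',len(Q),f.x.round(4),'world off',(M@np.r_[f.x,0]).round(4),'rms',np.sqrt(np.mean(f.fun**2)).round(4))
E
python3 -c "
from h import *
go(.5774,.1064,.3); clamps(); dots(); held(.087,.062,.0255,.013)"
```

```text
tool_pos: [0.5242, -0.0977, 0.3014]
tool_pos: [0.5261, 0.0363, 0.3084]
tool_pos: [0.5478, 0.0607, 0.3071]
t 15.08 pos [0.5478 0.0607 0.3071] q [ 0.22  0.58 -0.69  1.69  0.42  1.03 -0.09] shift [0.99 1.94 0.28] turn [ 0.0001  0.0002 -0.0002] open 0.378 F [ 0.6 -0.3 -1. ] grip 20.0
[365.  39.] 5335 circ 0.5803 0.2392 49.2 mid [0.5804 0.235  0.0871] ext [0.098 0.086 0.008] z 0.0883
[196.  79.] 3559 circ 0.4447 0.108 39.3 mid [0.4438 0.1066 0.0905] ext [0.074 0.074 0.014] z 0.0884
[297. 141.] 1922 circ 0.5744 0.1042 30.9 mid [0.5749 0.1037 0.0918] ext [0.059 0.06  0.012] z 0.0885
dot 298.7 140.0 4.2 [0.5759 0.1063 0.0891] [0.5758 0.1055 0.0888]
dot 199.5 78.5 4.5 [0.4462 0.1101 0.0891] [0.4459 0.1093 0.0887]
dot 364.4 37.1 4.1 [0.5784 0.2357 0.0877] [0.579  0.2353 0.0884]
held 2911 [ 0.0067 -0.0018] world off [-0.0049  0.0049 -0.    ] rms 0.0009
```

```bash
python3 -m pendant '[[0.3,0.6,0,0,0,0],[0.37,0.9,0,0,0,0],[0.1,0.43,0.6,0,0,0],[0,0,0.8,0,0,0],[0,0,0.8,0,0,0]]' |grep -E 'tool_pos'
python3 -m pendant '[[0,0,0.8,0,0,0],[0,0,0.8,0,0,0],[0,0,0.48,0,0,0],[0,0,0,0,0,0],[0,0,0,0,0,0]]' |grep -E 'tool_pos'
python3 -c "
from h import *
go(.580,.1015,.158)
clamps('w7');held(.087,.062,.0255,.013)"
```

```text
tool_pos: [0.5806, 0.101, 0.2518]
tool_pos: [0.5801, 0.1012, 0.2002]
t 15.97 pos [0.5801 0.1012 0.2002] q [ 0.09  0.75 -0.61  1.71  0.54  0.86 -0.23] shift [0.01 0.   1.69] turn [ 0.      0.0001 -0.0005] open 0.379 F [0.1 0.5 0.2] grip 20.0
[341.  46.] 9205 circ 0.5765 0.2288 46.6 mid [0.5767 0.2314 0.0887] ext [0.092 0.083 0.006] z 0.0884
[402.  43.] 510 circ 0.6156 0.2502 26.1 mid [0.6173 0.2502 0.0873] ext [0.024 0.048 0.006] z 0.0882
[112.  97.] 6441 circ 0.443 0.1067 39.3 mid [0.4433 0.1064 0.0876] ext [0.075 0.074 0.007] z 0.0884
[259. 157.] 718 circ 0.5745 0.1143 26.4 mid [0.5745 0.1216 0.0883] ext [0.052 0.023 0.004] z 0.0884
held 2948 [ 0.0056 -0.0035] world off [-0.0058  0.0031 -0.    ] rms 0.0009
```

View pics/w7.png

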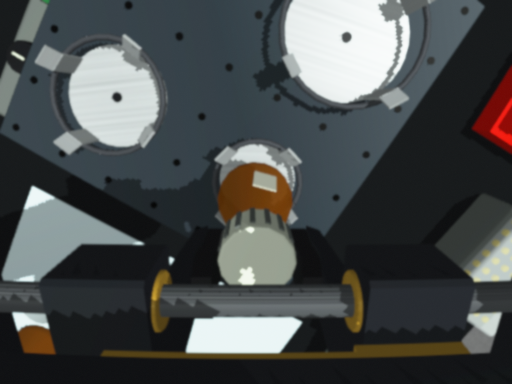

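```bash
python3 -m pendant '[[0,0.04,0.5,0,0,0],[0,0,0.5,0,0,0],[0,0,0.3,0,0,0],[0,0,0.1,0,0,0],[0,0,0,0,0,0]]' |grep -E 'tool_pos|contact'
python3 -m pendant '[[0,0,0.08,0,0,0],[0,0,0.06,0,0,0],[0,0,0.04,0,0,0],[0,0,0,0,0,0],[0,0,0,0,0,0]]' |grep -E 'tool_pos|contact'
```

```text
tool_pos: [0.581, 0.1029, 0.1647]
contact_force: [-0.4, -0.2, -0.5]
tool_pos: [0.5814, 0.1029, 0.1609]
contact_force: [0.5, 0.2, -1.2]
```

```bash
python3 -m pendant '[[0,0,0.06,0,0,0],[0,0,0.05,0,0,0],[0,0,0,0,0,0],[0,0,0,0,0,0]]' |grep -E 'tool_pos|contact'
python3 -m pendant '[[0,0,0.04,0,0,0],[0,0,0,0,0,0],[0,0,0,0,0,0]]' |grep -E 'tool_pos|contact'
```

```text
tool_pos: [0.5813, 0.103, 0.1582]
contact_force: [-0.7, 0.7, 1.8]
tool_pos: [0.5814, 0.1031, 0.1581]
contact_force: [-2.3, -0.6, 9.7]
```

```bash

python3 -m pendant '[[0,0,0,0,0,0],[0,0,0,0,0,0],[0,0,0,0,0,0],[0,0,-0.3,0,0,0],[0,0,-0.6,0,0,0]]' 0.25 |grep -E 'tool_pos|contact|opening'
python3 -m pendant '[[0,0,-1,0,0,0],[0,0,-1,0,0,0],[0,0,-1,0,0,0],[0,0,-1,0,0,0],[0,0,0,0,0,0]]' |grep -E 'tool_pos'
python3 -c "
from h import *
go(.5813,.103,.28)
im,d,P=cloud('wrist'); np.savez('/tmp/wc',im=im,P=P)
x=P[(abs(P[...,0]-.577)<.03)&(abs(P[...,1]-.106)<.03)&(P[...,2]>.17)&(P[...,2]<.2)]
print(np.percentile(x[:,2],95),((x.min(0)+x.max(0))/2).round(4),np.ptp(x,axis=0).round(3))
go(.4435,-.2668,.29)
"
```

```text
tool_pos: [0.58, 0.1023, 0.1783]
contact_force: [-0.4, -0.2, -0.2]
opening: 0.624
tool_pos: [0.5836, 0.1045, 0.2848]
t 18.27 pos [0.5836 0.1045 0.2848] q [ 0.12  0.65 -0.67  1.6   0.45  1.03 -0.15] shift [-0.01 -0.11  0.19] turn [ 0.0033  0.0005 -0.0002] open 0.628 F [ 0.4  0.5 -0.3] grip 0.0
0.18448625475879404 [0.5761 0.1062 0.1779] [0.035 0.034 0.016]
t 18.32 pos [0.5825 0.1038 0.2824] q [ 0.12  0.65 -0.66  1.61  0.45  1.03 -0.16] shift [-10.06 -12.22  -0.38] turn [ 0.0022  0.0004 -0.0001] open 0.626 F [-0.3 -0.6 -0.9] grip 0.0
```

```bash
for i in 1 2; do python3 -m pendant '[[-0.83,-1,0,0,0,0],[-0.83,-1,0,0,0,0],[-0.83,-1,0,0,0,0],[-0.83,-1,0,0,0,0],[-0.83,-1,0,0,0,0]]' |grep -E 'tool_pos'; done
python3 -m pendant '[[-0.83,-1,0,0,0,0],[-0.6,-0.8,0,0,0,0],[-0.3,-0.4,0,0,0,0],[0,0,0,0,0,0],[0,0,0,0,0,0]]' |grep -E 'tool_pos'
python3 -c "
from h import *
go(.4428,-.2665,.0905)"
```

```text
tool_pos: [0.5233, -0.0509, 0.2784]
tool_pos: [0.4668, -0.2032, 0.2783]
tool_pos: [0.4424, -0.2658, 0.2787]
t 19.57 pos [ 0.4424 -0.2658  0.2787] q [ 0.9   0.57 -0.72  1.82  0.46  0.92  0.5 ] shift [-0.04 -0.01  7.53] turn [ 0.0006 -0.0004 -0.0001] open 0.626 F [0.2 0.4 0.4] grip 0.0
```

```bash
python3 -m pendant '[[0,0,0.5,0,0,0],[0,0,1,0,0,0],[0,0,1,0,0,0],[0,0,1,0,0,0],[0,0,1,0,0,0]]' |grep -E 'tool_pos'
python3 -m pendant '[[0,0,0.9,0,0,0],[0,0,0.5,0,0,0],[0,0,0,0,0,0],[0,0,0,0,0,0]]' |grep -E 'tool_pos'
python3 -c "
from h import *
go(.4428,-.2665,.0905)
im,d,P=cloud('wrist','w8')
t=P[(abs(P[...,0]-.443)<.03)&(abs(P[...,1]+.267)<.03)&(P[...,2]>.108)&(P[...,2]<.13)]
print(((t.min(0)+t.max(0))/2).round(4),np.ptp(t,axis=0).round(3))"
```

```text
tool_pos: [0.4439, -0.2637, 0.1659]
tool_pos: [0.4434, -0.2643, 0.1316]
t 20.32 pos [ 0.4434 -0.2643  0.1316] q [ 0.78  0.76 -0.54  1.98  0.69  0.59  0.29] shift [-0.07 -0.07  1.64] turn [ 0.0007 -0.0005  0.001 ] open 0.626 F [ 0.5 -0.3  0.4] grip 0.0
[ 0.4418 -0.2667  0.1153] [0.039 0.038 0.015]
```

View pics/w8.png

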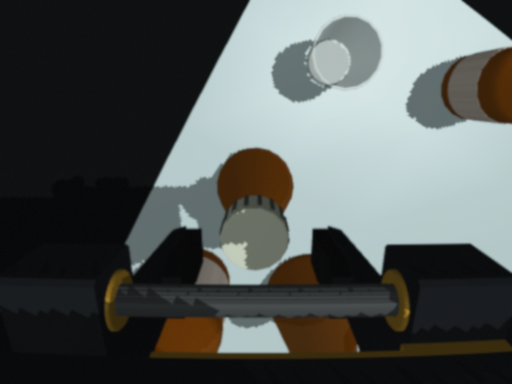

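```bash
python3 -m pendant '[[-0.07,-0.07,0.5,0,0,0],[0,0,0.6,0,0,0],[0,0,0.5,0,0,0],[0,0,0,0,0,0],[0,0,0,0,0,0]]' |grep -E 'tool_pos|contact'
python3 -m pendant '[[0,0,0,0,0,0],[0,0,0,0,0,0],[0,0,0,0,0,0],[0,0,0,0,0,0]]' -1 25
python3 -m pendant '[[0,0,-0.4,0,0,0],[0,0,-0.8,0,0,0],[0,0,-1,0,0,0],[0,0,-1,0,0,0],[0,0,-1,0,0,0]]' |grep -E 'tool_pos|contact|opening'
python3 -c "
from h import *
go(.435,.055,.32)"
```

```text
tool_pos: [0.4426, -0.2686, 0.0924]
contact_force: [-0.5, -0.3, 0.2]
clock: 21.12
tool_pos: [0.4429, -0.2691, 0.0925]
eef_rot: [0.5, 0.866, 0.001, 0.002]
contact_force: [1.1, -0.3, 4.2]
opening: 0.422
finger_force: 25.0
tool_pos: [0.4408, -0.2689, 0.198]
contact_force: [0.1, -0.7, -2.5]
opening: 0.421
t 21.53 pos [ 0.4408 -0.2689  0.198 ] q [ 0.85  0.67 -0.64  1.92  0.58  0.74  0.4 ] shift [11.34  6.28 -4.86] turn [ 0.0001 -0.0004 -0.0001] open 0.421 F [ 0.1 -0.7 -2.5] grip 25.0
```

```bash
python3 -m pendant '[[0.6,0.3,-1,0,0,0],[1,0.55,-1,0,0,0],[1,0.55,-1,0,0,0],[1,0.55,-1,0,0,0],[1,0.55,-0.8,0,0,0]]' |grep -E 'tool_pos'
python3 -m pendant '[[1,0.55,0,0,0,0],[1,0.55,0,0,0,0],[1,0.55,0,0,0,0],[1,0.55,0,0,0,0],[1,0.55,0,0,0,0]]' |grep -E 'tool_pos'
python3 -m pendant '[[1,0.55,0,0,0,0],[0.7,0.5,0,0,0,0],[0,0,0,0,0,0],[0,0,0,0,0,0]]' |grep -E 'tool_pos'
python3 -c "
from h import *
go(.4474,.109,.3); clamps(); dots(); held(.110,.086,.0335,.015)"
```

```text
tool_pos: [0.4375, -0.1368, 0.3188]
tool_pos: [0.4341, 0.0053, 0.3172]
tool_pos: [0.4361, 0.0551, 0.3172]
t 22.7 pos [0.4361 0.0551 0.3172] q [ 0.31  0.41 -0.78  1.96  0.37  0.91 -0.13] shift [1.64 1.47 0.69] turn [0.0002 0.     0.001 ] open 0.419 F [-0.3 -1.1 -0.8] grip 25.0
[443.  89.] 3858 circ 0.5807 0.2346 47.0 mid [0.5809 0.2348 0.0885] ext [0.085 0.086 0.007] z 0.0883
[285. 125.] 3021 circ 0.4446 0.1079 39.1 mid [0.4439 0.1076 0.0894] ext [0.074 0.071 0.007] z 0.0884
dot 288.5 125.0 4.0 [0.4456 0.1089 0.0885] [0.4464 0.1087 0.0886]
dot 443.0 89.5 4.0 [0.5791 0.2343 0.0901] [0.58   0.2356 0.0886]
held 4661 [ 0.0042 -0.0001] world off [-0.0022  0.0035 -0.    ] rms 0.0009
```

```bash
python3 -m pendant '[[0.5,0.5,0,0,0,0],[0.7,0.6,0,0,0,0],[0.32,0.33,0.6,0,0,0],[0,0,0.8,0,0,0],[0,0,0.8,0,0,0]]' |grep -E 'tool_pos'
python3 -m pendant '[[0,0,0.8,0,0,0],[0,0,0.5,0,0,0],[0,0,0,0,0,0],[0,0,0,0,0,0]]' |grep -E 'tool_pos'
python3 -c "
from h import *
go(.4482,.1055,.179)
clamps('w9');held(.110,.086,.0335,.015)"
```

```text
tool_pos: [0.4492, 0.1042, 0.2615]
tool_pos: [0.4486, 0.1036, 0.2291]
t 23.5 pos [0.4486 0.1036 0.2291] q [ 0.11  0.56 -0.67  2.04  0.53  0.72 -0.38] shift [0.07 0.03 2.  ] turn [-0.0003  0.0001 -0.0007] open 0.42 F [ 0.8  0.4 -1.1] grip 25.0
[457. 126.] 6257 circ 0.585 0.2363 47.7 mid [0.586  0.2338 0.0875] ext [0.09  0.089 0.008] z 0.0884
[412. 112.] 440 circ 0.5413 0.2268 28.6 mid [0.5413 0.2268 0.0885] ext [0.022 0.056 0.007] z 0.0883
[257. 144.] 895 circ 0.4386 0.1214 32.1 mid [0.4387 0.1264 0.0888] ext [0.06  0.034 0.005] z 0.0885
held 4717 [ 0.0025 -0.0018] world off [-0.0028  0.0013 -0.    ] rms 0.0008
```

View pics/w9.png

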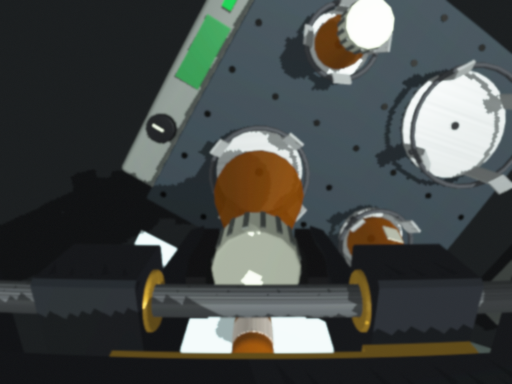

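```bash
python3 -m pendant '[[0.08,0.03,0.4,0,0,0],[0,0,0.5,0,0,0],[0,0,0.5,0,0,0],[0,0,0.3,0,0,0],[0,0,0,0,0,0]]' |grep -E 'tool_pos|contact'
python3 -m pendant '[[0,0,0.08,0,0,0],[0,0,0.06,0,0,0],[0,0,0.04,0,0,0],[0,0,0,0,0,0],[0,0,0,0,0,0]]' |grep -E 'tool_pos|contact'
```

```text
tool_pos: [0.4481, 0.1068, 0.1859]
contact_force: [-0.4, 0.4, -1.6]
tool_pos: [0.4487, 0.1072, 0.1826]
contact_force: [-0.1, -0.5, -1.3]
```

```bash
python3 -m pendant '[[0,0,0.05,0,0,0],[0,0,0.04,0,0,0],[0,0,0,0,0,0],[0,0,0,0,0,0]]' |grep -E 'tool_pos|contact'
python3 -m pendant '[[0,0,0.05,0,0,0],[0,0,0,0,0,0],[0,0,0,0,0,0]]' |grep -E 'tool_pos|contact'
```

```text
tool_pos: [0.4489, 0.1074, 0.1804]
contact_force: [0.1, -0.6, 3.6]
tool_pos: [0.4497, 0.1079, 0.18]
contact_force: [-0.8, 0.1, 11.4]
```

```bash

python3 -m pendant '[[0,0,0,0,0,0],[0,0,0,0,0,0],[0,0,0,0,0,0],[0,0,-0.3,0,0,0],[0,0,-0.6,0,0,0]]' 0.5 |grep -E 'tool_pos|contact|opening'
python3 -m pendant '[[0,0,-1,0,0,0],[0,0,-1,0,0,0],[0,0,-1,0,0,0],[0,0,-1,0,0,0],[0,0,0,0,0,0]]' |grep -E 'tool_pos'
python3 -c "
from h import *
im,d,P=cloud('wrist'); np.savez('/tmp/wc',im=im,P=P)
x=P[(abs(P[...,0]-.447)<.03)&(abs(P[...,1]-.108)<.03)&(P[...,2]>.195)&(P[...,2]<.225)]
print(np.percentile(x[:,2],95),((x.min(0)+x.max(0))/2).round(4),np.ptp(x,axis=0).round(3))
go(.5445,-.335,.3)
"
```

```text
tool_pos: [0.4474, 0.1067, 0.2006]
contact_force: [-1.0, -1.1, 0.2]
opening: 0.745
tool_pos: [0.4504, 0.1087, 0.3056]
0.20953378962727415 [0.4479 0.1091 0.2028] [0.039 0.038 0.016]
t 25.85 pos [0.4496 0.1078 0.3035] q [ 0.18  0.46 -0.76  1.93  0.41  0.9  -0.27] shift [-17.24  -5.56   0.13] turn [ 0.0019  0.0003 -0.0002] open 0.748 F [-0.2 -0.3 -0.3] grip 0.0
```

```bash
for i in 1 2 3; do python3 -m pendant '[[-1,-0.32,0,0,0,0],[-1,-0.32,0,0,0,0],[-1,-0.32,0,0,0,0],[-1,-0.32,0,0,0,0],[-1,-0.32,0,0,0,0]]' |grep -E 'tool_pos'; done
python3 -m pendant '[[-0.7,-0.3,0,0,0,0],[-0.4,-0.2,0,0,0,0],[0,0,0,0,0,0],[0,0,0,0,0,0]]' |grep -E 'tool_pos'
python3 -c "
from h import *
go(.5445,-.337,.1215)
im,d,P=cloud('wrist')
m=(abs(P[...,0]-.545)<.035)&(abs(P[...,1]+.335)<.035)&(P[...,2]>.137)&(P[...,2]<.165); t=P[m]
print(((t.min(0)+t.max(0))/2).round(4),np.ptp(t,axis=0).round(3),np.argwhere(m).mean(0))"
```

```text
tool_pos: [0.4755, -0.0226, 0.3002]
tool_pos: [0.5032, -0.1508, 0.3]
tool_pos: [0.5311, -0.2788, 0.2997]
tool_pos: [0.5343, -0.3069, 0.3003]
t 27.43 pos [ 0.5343 -0.3069  0.3003] q [ 0.83  0.69 -0.72  1.5   0.47  1.14  0.55] shift [-1.26 -0.26  7.15] turn [ 0.0002 -0.0007 -0.    ] open 0.743 F [0.7 0.3 0.6] grip 0.0
[ 0.5438 -0.3367  0.1461] [0.047 0.046 0.018] [204.91272105 251.26411865]
```

```bash
python3 -m pendant '[[-0.6,-0.13,0,0,0,0],[-0.66,-0.13,0.3,0,0,0],[0,0,0.9,0,0,0],[0,0,1,0,0,0],[0,0,1,0,0,0]]' |grep -E 'tool_pos'
python3 -m pendant '[[0,0,1,0,0,0],[0,0,0.8,0,0,0],[0,0,0,0,0,0],[0,0,0,0,0,0],[0,0,0,0,0,0]]' |grep -E 'tool_pos'
python3 -c "
from h import *
go(.5443,-.337,.1215)
cloud('wrist','w10')"
```

```text
tool_pos: [0.5456, -0.3362, 0.2209]
tool_pos: [0.5463, -0.3372, 0.1778]
t 28.32 pos [ 0.5463 -0.3372  0.1778] q [ 0.82  0.85 -0.65  1.56  0.59  0.94  0.5 ] shift [ 0.05 -0.07  2.25] turn [0.001  0.0004 0.0004] open 0.755 F [ 0.8 -0.3  0.2] grip 0.0
```

View pics/w10.png

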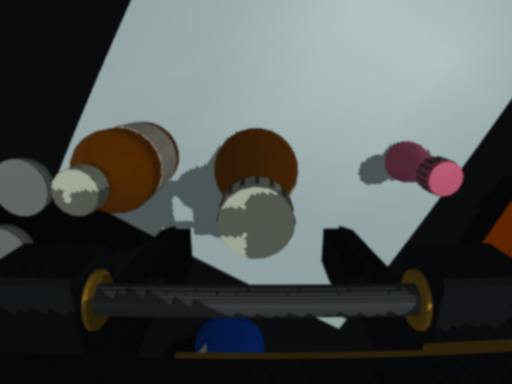

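```bash
python3 -m pendant '[[0.04,-0.05,0.6,0,0,0],[0,0,0.7,0,0,0],[0,0,0.6,0,0,0],[0,0,0.35,0,0,0],[0,0,0,0,0,0]]' |grep -E 'tool_pos|contact'
python3 -m pendant '[[0,0,0,0,0,0],[0,0,0,0,0,0],[0,0,0,0,0,0],[0,0,0,0,0,0]]' -1 35
python3 -m pendant '[[0,0,-0.3,0,0,0],[0,0,-0.6,0,0,0],[0,0,-0.9,0,0,0],[0,0,-1,0,0,0],[0,0,-1,0,0,0]]' |grep -E 'tool_pos|contact|opening'
python3 -c "
from h import *
go(.56,.17,.36)"
```

```text
tool_pos: [0.5431, -0.3377, 0.1194]
contact_force: [0.0, 0.5, 0.2]
clock: 29.12
tool_pos: [0.5448, -0.3379, 0.1212]
eef_rot: [0.5, 0.866, 0.001, 0.002]
contact_force: [0.7, 0.3, 2.3]
opening: 0.509
finger_force: 35.0
tool_pos: [0.5424, -0.3378, 0.2157]
contact_force: [0.4, -0.1, -3.1]
opening: 0.514
t 29.53 pos [ 0.5424 -0.3378  0.2157] q [ 0.83  0.8  -0.67  1.53  0.55  1.01  0.53] shift [17.25 10.76 -5.75] turn [-0.0001 -0.0005 -0.    ] open 0.514 F [ 0.4 -0.1 -3.1] grip 35.0
```

```bash
python3 -m pendant '[[0.3,0.2,-1,0,0,0],[0.7,0.45,-1,0,0,0],[1,0.6,-1,0,0,0],[1,0.62,-1,0,0,0],[1,0.62,-1,0,0,0]]' |grep -E 'tool_pos'
python3 -m pendant '[[1,0.62,-0.8,0,0,0],[1,0.62,-0.4,0,0,0],[1,0.62,0,0,0,0],[1,0.62,0,0,0,0],[1,0.62,0,0,0,0]]' |grep -E 'tool_pos'
python3 -m pendant '[[1,0.62,0,0,0,0],[1,0.62,0,0,0,0],[1,0.62,0,0,0,0],[1,0.62,0,0,0,0],[1,0.62,0,0,0,0]]' |grep -E 'tool_pos'
python3 -m pendant '[[1,0.62,0,0,0,0],[1,0.62,0,0,0,0],[1,0.62,0,0,0,0],[0.6,0.5,0,0,0,0],[0.3,0.2,0,0,0,0]]' |grep -E 'tool_pos'
python3 -m pendant '[[0,0,0,0,0,0],[0,0,0,0,0,0]]' |grep -E 'tool_pos'
python3 -c "
from h import *
go(.58,.236,.37); clamps('w11'); dots(); held(.1395,.112,.0425,.018)"
```

```text
tool_pos: [0.5462, -0.2191, 0.3412]
tool_pos: [0.5509, -0.0722, 0.3705]
tool_pos: [0.5556, 0.0747, 0.3702]
tool_pos: [0.562, 0.1938, 0.3704]
tool_pos: [0.5631, 0.1888, 0.37]
t 31.37 pos [0.5631 0.1888 0.37  ] q [ 0.    0.59 -0.73  1.45  0.41  1.25 -0.25] shift [ 1.3   1.53 -0.  ] turn [-0.0001  0.0005 -0.0002] open 0.514 F [-0.2 -0.4 -3.4] grip 35.0
[289. 121.] 3289 circ 0.5795 0.2359 49.9 mid [0.5798 0.2453 0.0906] ext [0.099 0.081 0.013] z 0.0884
dot 286.0 128.0 3.2 [0.5791 0.2361 0.0885] [0.58   0.2359 0.0885]
held 6146 [ 0.003  -0.0009] world off [-0.0023  0.0021 -0.    ] rms 0.0008
```

```bash
python3 -m pendant '[[0.4,0.5,0,0,0,0],[0.5,0.7,0,0,0,0],[0.29,0.35,0.6,0,0,0],[0,0,0.8,0,0,0],[0,0,0.8,0,0,0]]' |grep -E 'tool_pos'
python3 -m pendant '[[0,0,0.8,0,0,0],[0,0,0.8,0,0,0],[0,0,0.4,0,0,0],[0,0,0,0,0,0],[0,0,0,0,0,0]]' |grep -E 'tool_pos'
python3 -c "
from h import *
go(.5818,.2339,.2095)
clamps('w12');held(.1395,.112,.0425,.018)"
```

```text
tool_pos: [0.5821, 0.2344, 0.3137]
tool_pos: [0.5821, 0.2343, 0.2649]
t 32.25 pos [0.5821 0.2343 0.2649] q [-0.1   0.73 -0.68  1.51  0.5   1.08 -0.37] shift [-0.01 -0.02  2.21] turn [ 0.      0.0001 -0.0004] open 0.509 F [-0.  -0.2 -2. ] grip 35.0
[151.  98.] 502 circ 0.4469 0.2375 27.3 mid [0.4471 0.2375 0.091 ] ext [0.053 0.054 0.014] z 0.0885
[257. 135.] 1015 circ 0.5753 0.2454 47.3 mid [0.5742 0.2517 0.091 ] ext [0.087 0.064 0.014] z 0.0885
[463. 211.] 321 circ 0.811 0.3081 13.3 mid [0.8108 0.3083 0.0795] ext [0.025 0.025 0.003] z 0.0789
held 6300 [ 0.0018 -0.0021] world off [-0.0027  0.0005 -0.    ] rms 0.0009
```

View pics/w12.png

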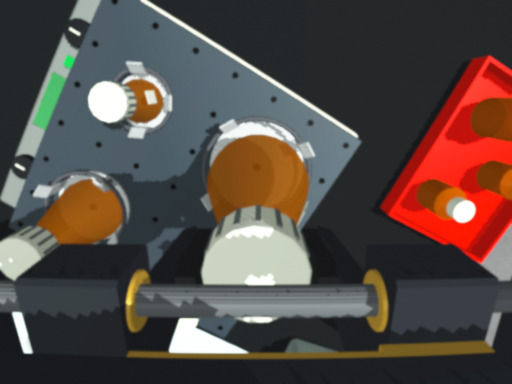

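Flask axis at column 257, clamp ring centred at about 258: aligned. Lower gently.

```bash
python3 -m pendant '[[0,0,0.5,0,0,0],[0,0,0.5,0,0,0],[0,0,0.5,0,0,0],[0,0,0.4,0,0,0],[0,0,0,0,0,0]]' |grep -E 'tool_pos|contact'
python3 -m pendant '[[0,0,0.08,0,0,0],[0,0,0.06,0,0,0],[0,0,0.04,0,0,0],[0,0,0,0,0,0],[0,0,0,0,0,0]]' |grep -E 'tool_pos|contact'
```

```text
tool_pos: [0.5814, 0.2345, 0.216]
contact_force: [-0.6, -1.3, -3.9]
tool_pos: [0.5823, 0.2355, 0.2137]
contact_force: [-0.9, 0.1, -2.9]
```

```bash
python3 -m pendant '[[0,0,0.05,0,0,0],[0,0,0.04,0,0,0],[0,0,0,0,0,0],[0,0,0,0,0,0]]' |grep -E 'tool_pos|contact'
python3 -m pendant '[[0,0,0.04,0,0,0],[0,0,0,0,0,0],[0,0,0,0,0,0]]' |grep -E 'tool_pos|contact'
```

```text
tool_pos: [0.5821, 0.2353, 0.2109]
contact_force: [-0.5, 0.5, -2.9]
tool_pos: [0.5821, 0.2353, 0.21]
contact_force: [-1.2, 0.2, -2.2]
```

```bash
python3 -m pendant '[[0,0,0.04,0,0,0],[0,0,0,0,0,0],[0,0,0,0,0,0]]' |grep -E 'tool_pos|contact'
python3 -m pendant '[[0,0,0.04,0,0,0],[0,0,0,0,0,0],[0,0,0,0,0,0]]' |grep -E 'tool_pos|contact'
```

```text
tool_pos: [0.5823, 0.2355, 0.2092]
contact_force: [-0.3, -1.0, -2.7]
tool_pos: [0.5824, 0.2358, 0.209]
contact_force: [-0.4, -0.9, 5.2]
```

Seated (contact at 0.209, as expected). Release, retreat and check.

```bash

python3 -m pendant '[[0,0,0.02,0,0,0],[0,0,0,0,0,0],[0,0,0,0,0,0],[0,0,0,0,0,0],[0,0,0,0,0,0]]' 0.5 |grep -E 'contact|opening'
python3 -m pendant '[[0,0,-0.3,0,0,0],[0,0,-0.6,0,0,0],[0,0,-1,0,0,0],[0,0,-1,0,0,0],[0,0,-1,0,0,0]]' |grep -E 'tool_pos'
python3 -m pendant '[[-0.5,-0.5,-1,0,0,0],[-1,-1,-1,0,0,0],[-1,-1,0,0,0,0],[-1,-1,0,0,0,0],[-0.5,-0.5,0,0,0,0]]' |grep -E 'tool_pos'
python3 -m pendant '[[0,0,0,0,0,0],[0,0,0,0,0,0],[0,0,0,0,0,0]]'
python3 -c "
from h import *
for n in ('wrist','top'):
  im,d,P=cloud(n,n+'_end')
  for k,x,y,z in(('25',.449,.239,.168),('50',.576,.106,.183),('125',.447,.109,.208),('250',.58,.236,.24),('bs',.56,-.101,.105),('bl',.441,-.379,.14)):
    t=P[(abs(P[...,0]-x)<.035)&(abs(P[...,1]-y)<.035)&(abs(P[...,2]-z)<.012)]
    if len(t)>5: print(n,k,np.percentile(t[:,2],95).round(4),((t.min(0)+t.max(0))/2).round(4),np.ptp(t,axis=0).round(3))
"
```

```text
contact_force: [0.1, -0.3, 0.2]
opening: 0.752
tool_pos: [0.5818, 0.2353, 0.3065]
tool_pos: [0.5451, 0.0952, 0.3547]
clock: 35.72
tool_pos: [0.5458, 0.1013, 0.3545]
eef_rot: [0.5, 0.866, 0.001, 0.0]
contact_force: [0.7, 0.3, -0.1]
opening: 0.752
finger_force: 0.0
wrist 25 0.1695 [0.4509 0.2334 0.1636] [0.027 0.02  0.015]
wrist 50 0.1846 [0.5763 0.1057 0.1787] [0.035 0.034 0.015]
wrist 125 0.2095 [0.4478 0.1092 0.2034] [0.039 0.038 0.015]
wrist 250 0.2415 [0.5806 0.2359 0.2355] [0.047 0.046 0.015]
wrist bs 0.1066 [ 0.557  -0.0971  0.1004] [0.024 0.02  0.015]
top 25 0.1722 [0.4487 0.2382 0.1669] [0.029 0.028 0.022]
top 50 0.189 [0.583  0.0991 0.182 ] [0.022 0.017 0.017]
top bs 0.1114 [ 0.5603 -0.1014  0.1051] [0.024 0.023 0.021]
top bl 0.1457 [ 0.4408 -0.3794  0.1377] [0.029 0.029 0.018]
```

View pics/wrist_end.png

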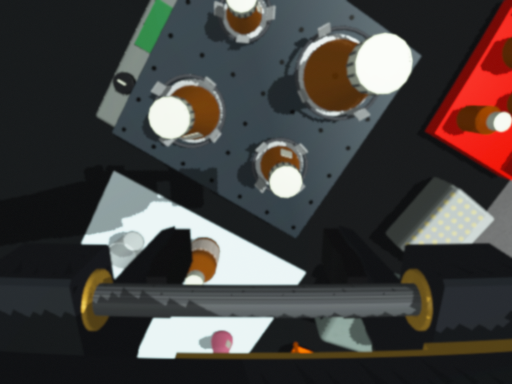

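All four flasks stand upright in their own clamps: 25 at (243,15), 50 at (282,170), 125 at (185,112) and 250 at (345,75). The bottles have not moved. Handing in.

```bash
python3 -c "
from plant import r
print(r.finish_job())"
```

```text
the job is handed in; nothing more can be done
None
```

All four flasks are standing upright on the plates of their matching clamps, the two bottles are where they were, and the job was handed in at about 36 s; the hand-in returned no verdict.

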